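# Unlock the spring jaw and hold it open at the mark

## Robot

A 6-joint arm with a two-finger parallel gripper is mounted at the origin on the work surface. World frame = base frame: x ahead of the robot, y to its left, z up, the work surface at z = 0. Lengths are in m, angles in rad, forces in N, time in s.
With the tool pointing down it reaches from about 0.35 to 0.85 m from the base axis. Payload 8.1 kg.
Tool frame: the origin (TCP) lies midway between the tips of the shut fingers; the grasp point (between the pads) lies 19 mm behind it (ctrl.grasp_offset is the distance from the TCP to the grasp point, in m); z points along the fingers, y is the line along which they close (so a half turn about z gives the same grasp; the last joint's range is limited). The gripper opens to 93 mm and grips with 3 to 60 N. Pads are 15 mm wide; open, the fingers measure 128 mm over their backs; the gripper's body (75 mm by 188 mm) begins 65 mm behind the grasp point.
Start: joints at [-0.085, 0.13, 1.488, -0, 1.523, -0.085], TCP at [0.6, 0, 0.219] pointing down, gripper open.
Joint ranges: [-2.96, 2.96], [-0.89, 2.26], [0.02, 2.5], [-1.34, 4.48], [0, 2.73], [-2.66, 2.66]. Speed limits (rad/s): [2.39, 2.39, 2.79, 3.14, 3.14, 3.14].

## Interface

Orientations are given as a unit quaternion [w, x, y, z].
In Python, from bench import ctrl gives the robot as it stands.
- The arm moves only by the tool apply_moves, never from a script. Its argument "increments" is a list of rows, each an object with "jaw": the finger opening in cm, from 0 to 9.3; "offset": the shift along the tool's x, y, z in cm, a list of three; "rotation": the turn, a rotation vector about the tool's x, y, z in degrees, a list of three. In form: [{"jaw": jaw, "offset": [x, y, z], "rotation": [wx, wy, wz]}, ...]. A call has 1 to 10 rows; each row shifts and turns the commanded pose from where the row before left it, along the tool's axes as they then stand; what a row does not reach is not made up. A row lasts 1/12 s, in which the tool goes at most 41.7 mm and 7.16 degrees, less where a joint would pass 70% of its speed; a pose out of reach is approached as far as the arm can. A call with a gripper value outside its range is refused whole. The fingers move at their own pace and stop on an object; the grip force is fixed at half the most. Time passes only in rows, so rows that do not move let the fingers close. It gives the time, the measured TCP pose, the force, the opening and the grip force at its end, in the units of the state.
- ctrl.get_state(): the state, without advancing time (a new reading comes with each control period).
- ctrl.snapshot(name): name is "scene" or "side" or "wrist"; returns a dict with "pixels" (420x560x3 uint8, blue, green, red), "fx", "fy", "cx", "cy" (pixels), "k1" (the pictures are not rectified: a ray, as slopes to the right and down, at radius r is drawn at 1 + k1 r^2 times it, then the intrinsics apply), "T" (4x4, takes a point from camera to world coordinates); the wrist camera has in their place "T_tool_cam" (4x4, takes a point from camera to tool coordinates, whose origin is the TCP and whose axes are the flange's). Camera axes: x right, y up, looking along -z (the intrinsics and any distortion apply to the point x, -y, -z); pixel columns grow to the right and rows downward; lengths in m; the calibration is good to about 2 mm. A picture is of the moment at which its call begins: read the wrist's pose just before it. There is no depth.
- ctrl.hand_in(): hands the job in; it is judged then, once.
Trained networks look in the newest picture that a camera, given by its name, has taken for a name from the list of things; names that differ only in an ending like _2 or _b are one class to them, and where a whole thing is asked for, a point or a joint stands for the part that bears it (a point fixed in the world has none). Each returns a list of dicts, best first, with "conf" (0 to 1); they miss things now and then, are a little off and sometimes report something else, mostly with a low value. They report only what shows in the picture. A call takes as long as a camera call.
- ctrl.search_frame(camera, label): "point" ([row, column] as shares, 0 to 1, of the picture: columns of its width, rows of its height, amid what is visible of it).
- ctrl.silhouettes(camera, label): "region" (420x560 bool, what is visible of it) and "point" ([row, column] as shares, 0 to 1, of the picture: columns of its width, rows of its height, amid what is visible of it).
- ctrl.place_of(camera, label): "point" ([row, column] as shares, 0 to 1, of the picture: columns of its width, rows of its height: a listed point, or the origin of a listed thing).
The state is a dict: "time": time; "q": joint angles; "joint_velocities": joint speeds; "effort": joint torques, N m; "tool_pos": TCP position; "tool_rot": TCP orientation; "wrist_force": force on the tool from outside, world axes, zero at the start; "torque": the same for the moment, N m; "grip_width": opening from 0.0 (shut) to 1.0 (fully open); "finger_force": force on a finger pad.
Only numpy, scipy, OpenCV 4.12 (cv2) and the standard library are available. Lean on these libraries where they do the work, as an engineer would, in place of code of your own. Each camera call takes 0.05 s, during which the arm holds its last target. There are 200 camera calls.

## Task

The kingpin standing in the bore locks the little spring-jaw fixture shut: draw it straight out and park it upright in the fixture's side notch, let go of it, and only then pull the jaw by its handle until the pointer on the jaw is level with the mark on the scale rail. The spring would snap the jaw shut again, so finish while still gripping the handle and holding the jaw steady at the mark, ready for a truck to be laid in. Leave everything else on the bench where it is.

Things in the scene. Friction and masses are not known exactly. Their poses are not given: they have to be found in the camera images.
- kingpin: Loose steel kingpin (60 g, about), the lock pin, upright in the bore at the start. Round shaft 10 mm across and 38 mm long, above it a washer fixed to it (24 mm across, 3 mm thick), above that a round head 16 mm across and 18 mm tall. Origin on the axis at the underside of the washer; z runs up along the pin: shaft from z = -38 mm to 0, washer 0 to 3 mm, head 3 to 21 mm.
- bore (a point): Mouth of the 12 mm bore in the top of the fixture's bridge (36 mm along x, 60 along y, top 68 mm above the bench). The washer rests on it while the pin is in; the shaft must rise 38 mm to come clear. Axes are the fixture's: x points away from the handle (the jaw is pulled to -x), z up. The aluminium fixture is fixed on the bamboo board.
- seat (a point): Parking point in the side notch: a 40 x 40 mm aluminium block, top level with the bridge, centred 55 mm from the bore on its +y or -y side (varies; a lower block with a stud is opposite). Its slot, 14 mm wide, 40 deep, open above and to -x, runs 28 mm. Point on the slot's centre line at the block's top, 6.5 mm from the closed end: a parked pin's origin is here, washer on the block. Fixture's axes.
- slide: Sliding bar with the moving jaw, pointer and handle. Slides along the fixture's x, from shut (at the start) up to 58 mm to -x, where it stops, well past the mark. A spring draws it shut: 5.4 N when shut, plus 0.18 N per mm of pull. The pin in the bore locks it to within about 3 mm of play. Origin under the fixture's middle when shut, on the board; fixture's axes.
- handle (a point): Grip point of the handle, an upright plastic paddle at the -x end of the slide, 63 mm from the bore when shut: 14 mm thick along x, 44 mm wide along y. Point at its middle, 12 mm below its top; the top is 110 mm above the bench, the paddle reaches down to 30 mm. Moves with the slide. Fixture's axes.
- pointer (a point): Tip of the pointer, a thin steel finger (3 mm thick along x) on the side of the moving jaw, pointing to +y at the scale rail; this point is on the middle of its thickness. Moves with the slide. Axes as the fixture's.
- mark_line (a point): The mark: middle of the thin steel fin (2.5 mm thick along x) on the rider that is clamped on the scale rail, just beyond the pointer's tip on the +y side. It lies 22 to 46 mm towards -x of the pointer's start (varies). The pointer is level with the mark when both have the same x in the fixture's axes. Fixed. Axes as the fixture's.
- bearing_holder: Bystander: silicone bearing tray 150 x 50 x 22 mm lying on the board, origin at the middle of its underside.
- riser0: Bystander: aluminium riser pad 85 x 55 x 6 mm lying on the board, origin at the middle of its underside.
- riser1: Bystander: second riser pad, the same as the first.
- jar: Bystander: glass spice jar 48 mm across, 95 mm tall, standing on the board, origin at the middle of its underside.
- screwdriver: Bystander: grey screwdriver 190 mm long, lying on the bench left of the board.
- wheel: Bystander: skateboard wheel 52 mm across, 32 mm tall, lying on the bench right of the board, origin at the middle of its underside.
- bearing: Bystander: ball bearing 22 mm across, 7 mm tall, lying on the board, origin at the middle of its underside.

How it is judged:
On the way, in this order (a step that is already met when the one before it is completed fails the run):
1. the kingpin is drawn out of the bore while the jaw stays shut (z of kingpin in the frame of bore above 0.037 m and distance of slide from where it was at the start of the episode below 0.005 m), for 0.05 s.
2. the kingpin stands parked in the side notch and is let go, the jaw still shut (x of kingpin in the frame of seat between -0.013 and 0.004 m and y of kingpin in the frame of seat between -0.004 and 0.004 m and z of kingpin in the frame of seat between -0.003 and 0.003 m and angle between kingpin's own z axis and vertical below 0.15 rad and contact force between the fingers and kingpin below 0.1 N and contact force between kingpin and slide below 0.5 N and distance of slide from where it was at the start of the episode below 0.005 m), for 0.2 s.
At the end, for the whole second after the job is handed in: Pointer within 3 mm of the mark along the slide, slide still (under 10 mm/s) and held by the fingers (over 3 N); kingpin let go in the notch: washer on the block within 3 mm, 4 mm across the slot, at most 13 mm out or 4 mm in from the seat, within 0.15 rad of upright, off the slide (x of pointer in the frame of mark_line between -0.003 and 0.003 m and linear speed of slide below 0.01 m/s and contact force between the fingers and slide above 3 N and x of kingpin in the frame of seat between -0.013 and 0.004 m and y of kingpin in the frame of seat between -0.004 and 0.004 m and z of kingpin in the frame of seat between -0.003 and 0.003 m and angle between kingpin's own z axis and vertical below 0.15 rad and contact force between the fingers and kingpin below 0.1 N and contact force between kingpin and slide below 0.5 N); the arm keeps its last pose, push and grip.
It fails at once if a bystander is moved by more than 20 mm (distance of any of bearing_holder, riser0, riser1, jar, screwdriver, wheel, bearing from where it was at the start of the episode above 0.02 m).
It also fails if it takes over 58 s, if anything falls off the work surface, if the arm or the gripper's body presses on something with over 40 N, if the wrist force passes 120 N, or if a joint passes its speed limit or range.

## Working session

There is one attempt and no reset: what is moved stays moved. The work goes in short steps, Python scripts to look and compute and a tool call to move; the robot and the scene stay as the last step left them, time stands still between calls to the robot, and variables do not carry over. Pictures are saved under pics/ and viewed, at most 10 in all, crops included, and the job is handed in when it is done.

Besides the shell and the picture viewer there is one more tool, called as name(argument=value, ...) on one line, values as JSON. apply_moves: Moves the arm, as the interface text tells. Its arguments: {"type":"object","properties":{"increments":{"type":"array"}},"required":["increments"]}

```bash
mkdir -p pics
cat > h.py <<'E'
import numpy as np, cv2
from bench import ctrl
from scipy.spatial.transform import Rotation as R
def snap(n):
    s=ctrl.get_state(); p=ctrl.snapshot(n); p=dict(p)
    if n=="wrist":
        T=np.eye(4); q=s["tool_rot"]; T[:3,:3]=R.from_quat([q[1],q[2],q[3],q[0]]).as_matrix(); T[:3,3]=s["tool_pos"]
        p["T"]=T@np.array(p["T_tool_cam"])
    p["T"]=np.array(p["T"]); return p
def ray(p,pt):
    K=np.array([[p["fx"],0,p["cx"]],[0,p["fy"],p["cy"]],[0,0,1.]])
    px=np.array([[[pt[1]*560,pt[0]*420]]],float)
    u=cv2.undistortPoints(px,K,np.array([p["k1"],0,0,0.]))[0,0]
    d=p["T"][:3,:3]@np.array([u[0],-u[1],-1]); return p["T"][:3,3],d/np.linalg.norm(d)
def tri(rs):
    A=sum(np.eye(3)-np.outer(d,d) for o,d in rs); b=sum((np.eye(3)-np.outer(d,d))@o for o,d in rs)
    x=np.linalg.solve(A,b); return x,[np.linalg.norm(np.cross(x-o,d)) for o,d in rs]
def onz(r,z): o,d=r; return o+d*(z-o[2])/d[2]
def proj(p,X):
    c=np.linalg.inv(p["T"])@np.append(X,1); a=np.array([c[0],-c[1]])/-c[2]; a=a*(1+p["k1"]*(a@a))
    return a*[p["fx"],p["fy"]]+[p["cx"],p["cy"]]
E
cat > look.py <<'E'
from h import *
import sys
cams=sys.argv[1].split(','); tag=sys.argv[2]; labels=sys.argv[3].split(',')
P={}
for c in cams:
    P[c]=snap(c); im=np.ascontiguousarray(P[c]["pixels"]); cv2.imwrite(f"pics/{tag}_{c}.png",im)
for l in labels:
    rs=[]
    for c in cams:
        r=ctrl.place_of(c,l)
        if r:
            rs.append(ray(P[c],r[0]["point"])); print(l,c,"conf %.2f"%r[0]["conf"],"px",np.round(np.array(r[0]["point"])[::-1]*[560,420],1))
    if len(rs)>1:
        x,e=tri(rs); print("   ",np.round(x,4),np.round(e,4))
print(ctrl.get_state()["time"])
E
python3 look.py scene,side,wrist a kingpin,bore,seat,handle,pointer,mark_line,slide
python3 -c "
import cv2,numpy as np
a=cv2.imread('pics/a_scene.png');b=cv2.imread('pics/a_side.png');cv2.imwrite('pics/a2.png',cv2.resize(np.hstack([a,b]),(800,300)))"
```

```text
kingpin scene conf 0.64 px [275.4 211.6]
kingpin side conf 0.48 px [296.1 205.4]
kingpin wrist conf 0.64 px [243.8 196.2]
    [0.5591 0.0008 0.0714] [0.0024 0.0036 0.0024]
bore scene conf 0.73 px [275.1 214. ]
bore side conf 0.68 px [295.3 205.3]
bore wrist conf 0.60 px [244.3 197.3]
    [0.5609 0.0008 0.0691] [0.0058 0.0046 0.0022]
seat scene conf 0.94 px [279.8 230.1]
seat side conf 0.98 px [282.8 219.1]
seat wrist conf 0.70 px [266.7 147.7]
    [0.5825 0.0477 0.0687] [0.0005 0.0023 0.0027]
handle scene conf 0.78 px [303.4 194.9]
handle side conf 0.95 px [316.5 208.9]
handle wrist conf 0.92 px [175.9 176.7]
    [0.5022 0.0265 0.1006] [0.0074 0.006  0.0027]
pointer scene conf 0.59 px [242.6 235.4]
pointer side conf 0.84 px [251. 200.]
pointer wrist conf 0.75 px [339.4 194.2]
    [0.6593 0.008  0.0791] [0.0041 0.0046 0.0048]
mark_line scene conf 0.62 px [275.1 159.1]
mark_line side conf 0.35 px [268.  208.7]
mark_line wrist conf 0.48 px [303.5 176.1]
    [0.5914 0.0464 0.1949] [0.0783 0.0755 0.0218]
slide scene conf 0.96 px [258.1 224.9]
slide side conf 0.71 px [279.2 214.1]
slide wrist conf 0.59 px [283.9 200.4]
    [ 0.5995 -0.0147  0.0267] [0.0022 0.0015 0.0027]
1.2
```

View pics/a_scene.png

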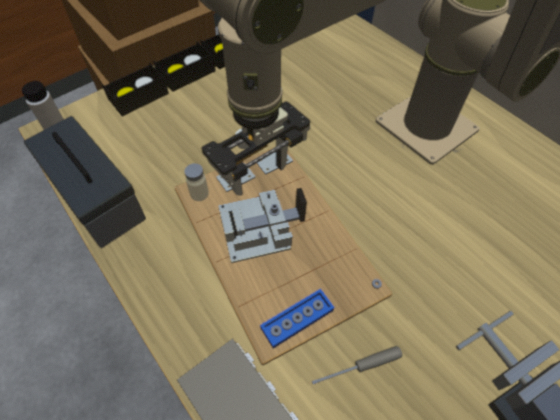

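View pics/a_side.png

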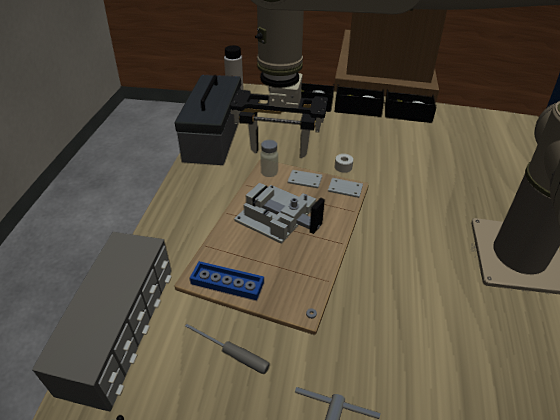

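The scene and side pictures show the fixture mid-board: pin at about (275,211) in the scene view, handle toward the robot, and the notch block on the +y side. Next is the wrist view.

Run:
```python
from h import *
s=ctrl.get_state(); print(s["tool_pos"],s["tool_rot"],s["grip_width"],s["wrist_force"])
q=s["tool_rot"];print(R.from_quat([q[1],q[2],q[3],q[0]]).as_matrix().round(3))
p=ctrl.snapshot("wrist");print(np.round(p["T_tool_cam"],3),p["fx"])
```

```text
[6.00010932e-01 2.02646698e-05 2.18630851e-01] [-7.63978562e-06  7.07121009e-01  7.07092553e-01  9.59725684e-10] 1.0010583347475577 [0.69842579 0.67066174 0.18676248]
[[ 0.  1. -0.]
 [ 1. -0.  0.]
 [ 0. -0. -1.]]
[[ 0.     0.963  0.27   0.075]
 [ 1.    -0.    -0.     0.   ]
 [-0.     0.27  -0.963 -0.166]
 [ 0.     0.     0.     1.   ]] 319.0481021058811
```

View pics/a_wrist.png

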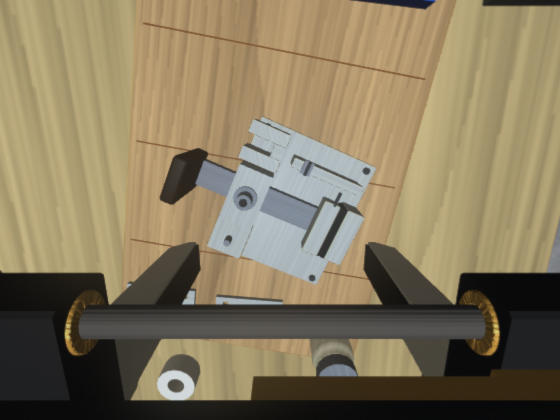

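The wrist picture shows the pin at (244,197), handle (183,175), notch (265,150), rider on the rail about (305,168) and pointer (338,200). The fixture's yaw is about -23.5°. I'll move closer, aligned to it.

apply_moves(increments=[{"jaw": 4, "offset": [0, 0, 1], "rotation": [0, 0, 5.9]}, {"jaw": 4, "offset": [0, 0, 1], "rotation": [0, 0, 5.9]}, {"jaw": 4, "offset": [0, 0, 1], "rotation": [0, 0, 5.9]}, {"jaw": 4, "offset": [0, 0, 1], "rotation": [0, 0, 5.8]}, {"jaw": 4, "offset": [0.5, -1.9, 0], "rotation": [0, 0, 0]}, {"jaw": 4, "offset": [0.5, -1.8, 0], "rotation": [0, 0, 0]}, {"jaw": 4, "offset": [0, 0, 0], "rotation": [0, 0, 0]}, {"jaw": 4, "offset": [0, 0, 0], "rotation": [0, 0, 0]}])

```text
time: 1.92
tool_pos: [0.5699, 0.0244, 0.1788]
tool_rot: [0.0, 0.836, 0.549, 0.0]
wrist_force: [0.1, 0.1, 0.7]
grip_width: 0.476
finger_force: 0.0
```

```bash
python3 look.py scene,side,wrist b kingpin,bore,seat,handle,pointer,mark_line,slide; python3 -c "
from h import *
s=ctrl.get_state();print(s['tool_pos'],s['tool_rot'])"
```

```text
kingpin scene conf 0.64 px [275.9 212.6]
kingpin side conf 0.42 px [294.7 203.8]
kingpin wrist conf 0.92 px [284.7 235.6]
    [0.5617 0.0026 0.0767] [0.0058 0.0034 0.0037]
bore scene conf 0.95 px [272.5 211.7]
bore side conf 0.65 px [292.6 205.3]
bore wrist conf 0.93 px [282.2 236.9]
    [ 0.5631 -0.0024  0.0701] [0.0019 0.0017 0.0033]
seat scene conf 0.59 px [281.2 228.6]
seat side conf 0.64 px [282.8 217.6]
seat wrist conf 0.92 px [282.5 175. ]
    [0.5811 0.05   0.0761] [0.001  0.0013 0.0022]
handle scene conf 0.72 px [304.2 197.9]
handle side conf 0.60 px [280.9 215.4]
handle wrist conf 0.74 px [209.4 246.1]
    [0.5441 0.0629 0.1443] [0.0215 0.0501 0.0311]
pointer scene conf 0.57 px [240.9 235. ]
pointer side conf 0.70 px [252.1 200.3]
pointer wrist conf 0.80 px [384.6 187.2]
    [0.6602 0.0072 0.0783] [0.0015 0.0012 0.0014]
mark_line scene conf 0.48 px [256.9 229.3]
mark_line side conf 0.36 px [267.2 210.9]
mark_line wrist conf 0.54 px [336.4 183.4]
    [0.6223 0.0195 0.0666] [0.006  0.0031 0.0034]
slide scene conf 0.59 px [257.2 231.4]
slide side conf 0.74 px [280.8 214.4]
slide wrist conf 0.94 px [322.5 217.5]
    [ 0.6003 -0.0172  0.0146] [0.0086 0.0071 0.0022]
3.1167
[0.57005997 0.02398354 0.17863923] [-7.50380472e-06  8.36286372e-01  5.48292900e-01  3.35107037e-06]
```

View pics/b_wrist.png

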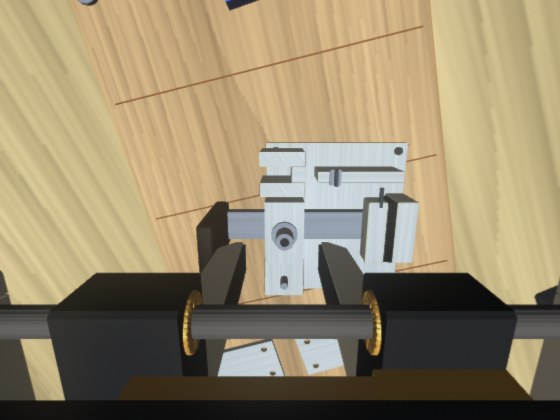

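The wrist view shows the fixture square with the tool (its top edge is level at row 142). Pin head is at (285,240), notch (283,175), rider fin (336,180), pointer tip (382,188). Now to convert these into tool-frame offsets.

Run:
```python
from h import *
s=ctrl.get_state();q=s["tool_rot"];M=R.from_quat([q[1],q[2],q[3],q[0]]).as_matrix()
p=snap("wrist")
def t(n,c,r,z):
    X=onz(ray(p,[r/420,c/560]),z); print(n,X.round(4),"tool cm",(M.T@(X-s["tool_pos"])*100).round(2)); return X
t("bore",282.2,236.9,.068);t("pin",284.7,235.6,.068);t("headtop",285,241,.089)
t("seat",282.5,175,.068);t("pointer",384.6,187.2,.078);t("mark",336.4,183.4,.078);t("handle",209.4,246.1,.098)
t("handletop mid",212,228,.11)
# contours of bright head circle etc.
im=p["pixels"]; cv2.imwrite("pics/c.png",cv2.resize(im[130:280,190:420],(800,522),interpolation=cv2.INTER_CUBIC))
```

```text
bore [ 0.5589 -0.0036  0.068 ] tool cm [-2.97  0.08 11.06]
pin [ 0.5616 -0.0033  0.068 ] tool cm [-2.84  0.31 11.06]
headtop [ 0.5628 -0.0007  0.089 ] tool cm [-2.55  0.31  8.96]
seat [0.5822 0.0493 0.068 ] tool cm [ 2.8   0.1  11.06]
pointer [0.6585 0.0065 0.078 ] tool cm [ 1.93  8.81 10.06]
mark [0.622 0.026 0.078] tool cm [ 2.25  4.68 10.06]
handle [0.5046 0.0235 0.098 ] tool cm [-2.65 -5.98  8.06]
handletop mid [0.518  0.0396 0.11  ] tool cm [-0.65 -5.4   6.86]
```

View pics/c.png

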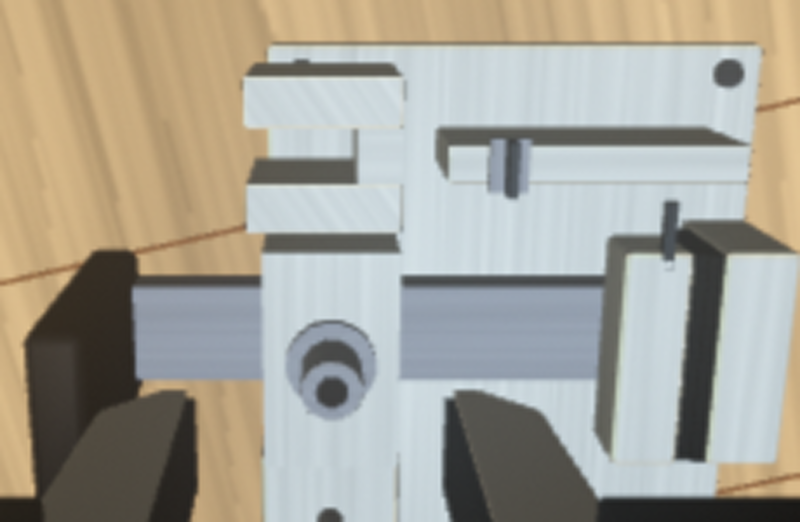

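apply_moves(increments=[{"jaw": 4, "offset": [-1.4, 0.15, 2], "rotation": [0, 0, 0]}, {"jaw": 4, "offset": [-1.3, 0.15, 2], "rotation": [0, 0, 0]}, {"jaw": 4, "offset": [0, 0, 2], "rotation": [0, 0, 0]}, {"jaw": 4, "offset": [0, 0, 2], "rotation": [0, 0, 0]}, {"jaw": 3, "offset": [0, 0, 1.5], "rotation": [0, 0, 0]}, {"jaw": 3, "offset": [0, 0, 1.0], "rotation": [0, 0, 0]}, {"jaw": 3, "offset": [0, 0, 0], "rotation": [0, 0, 0]}, {"jaw": 3, "offset": [0, 0, 0], "rotation": [0, 0, 0]}])

```text
time: 3.83
tool_pos: [0.5618, -0.002, 0.0735]
tool_rot: [-0.0, 0.836, 0.548, -0.0]
wrist_force: [-0.3, -0.4, -0.2]
grip_width: 0.325
finger_force: 0.0
```

Run:
```python
from h import *
a=snap("wrist")["pixels"]; b=snap("side")["pixels"][170:250,220:340]; 
cv2.imwrite("pics/d.png",np.vstack([cv2.resize(a[200:420],(560,220)),cv2.resize(b,(560,373),interpolation=cv2.INTER_CUBIC)]))
```

```text
(no output)
```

View pics/d.png

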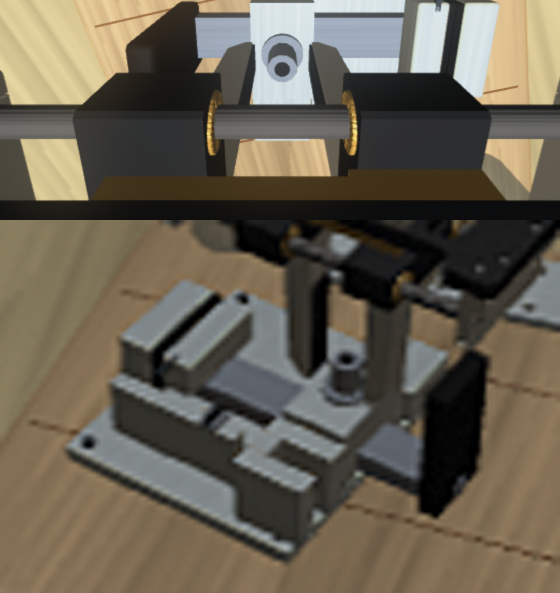

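The view shows the pin head (wrist px 283,270) between the fingers and centred along the closing line. I'll check the offset along the other axis in numbers.

Run:
```python
from h import *
s=ctrl.get_state();q=s["tool_rot"];M=R.from_quat([q[1],q[2],q[3],q[0]]).as_matrix()
p=snap("wrist")
for n,c,r,z in (("washer",282.5,253,.071),("headtop",282.5,270,.089)):
    X=onz(ray(p,[r/420,c/560]),z); print(n,(M.T@(X-s["tool_pos"])*100).round(2))
print(proj(p,s["tool_pos"]), s["tool_pos"])
```

```text
washer [0.07 0.07 0.4 ]
headtop [-0.1   0.06 -1.4 ]
[281.28604509 257.06068576] [ 0.56302915 -0.0020154   0.07500984]
```

apply_moves(increments=[{"jaw": 2, "offset": [0, 0.05, 0], "rotation": [0, 0, 0]}, {"jaw": 1, "offset": [0, 0, 0], "rotation": [0, 0, 0]}, {"jaw": 1, "offset": [0, 0, 0], "rotation": [0, 0, 0]}, {"jaw": 1, "offset": [0, 0, 0], "rotation": [0, 0, 0]}, {"jaw": 1, "offset": [0, 0, 0], "rotation": [0, 0, 0]}, {"jaw": 1, "offset": [0, 0, 0], "rotation": [0, 0, 0]}])

```text
time: 4.48
tool_pos: [0.563, -0.0022, 0.0744]
tool_rot: [0.0, 0.836, 0.548, 0.0]
wrist_force: [-0.6, 1.1, 5.6]
grip_width: 0.163
finger_force: 30.0
```

apply_moves(increments=[{"jaw": 1, "offset": [0, 0, -0.5], "rotation": [0, 0, 0]}, {"jaw": 1, "offset": [0, 0, -0.8], "rotation": [0, 0, 0]}, {"jaw": 1, "offset": [0, 0, -1], "rotation": [0, 0, 0]}, {"jaw": 1, "offset": [0, 0, -1], "rotation": [0, 0, 0]}, {"jaw": 1, "offset": [0, 0, -1], "rotation": [0, 0, 0]}, {"jaw": 1, "offset": [0, 0, -0.7], "rotation": [0, 0, 0]}, {"jaw": 1, "offset": [0, 0, 0], "rotation": [0, 0, 0]}, {"jaw": 1, "offset": [0, 0, 0], "rotation": [0, 0, 0]}])

```text
time: 5.15
tool_pos: [0.5631, -0.0023, 0.1245]
tool_rot: [0.0, 0.836, 0.548, 0.001]
wrist_force: [0.3, -0.7, -0.0]
grip_width: 0.159
finger_force: 30.0
```

```bash
python3 look.py scene,side,wrist e kingpin,bore,seat
```

```text
kingpin scene conf 0.54 px [274.9 200.1]
kingpin side conf 0.55 px [225.1 350.5]
kingpin wrist conf 0.80 px [284.5 253.2]
    [0.6007 0.1429 0.1219] [0.1201 0.2556 0.1364]
bore scene conf 0.72 px [274.2 200.5]
bore side conf 0.74 px [289.5 205.5]
bore wrist conf 0.62 px [276.7 227.8]
    [0.5623 0.0027 0.0895] [0.0155 0.0147 0.0017]
seat scene conf 0.82 px [280.5 228.3]
seat side conf 0.75 px [282.5 220.2]
seat wrist conf 0.90 px [280.2 150. ]
    [0.5808 0.0477 0.0687] [0.0037 0.0025 0.0026]
5.75
```

apply_moves(increments=[{"jaw": 1, "offset": [1.4, -0.1, 0], "rotation": [0, 0, 0]}, {"jaw": 1, "offset": [1.4, -0.1, 0], "rotation": [0, 0, 0]}, {"jaw": 1, "offset": [1.4, 0, 0], "rotation": [0, 0, 0]}, {"jaw": 1, "offset": [1.3, 0, 0], "rotation": [0, 0, 0]}, {"jaw": 1, "offset": [0, 0, 0], "rotation": [0, 0, 0]}, {"jaw": 1, "offset": [0, 0, 0], "rotation": [0, 0, 0]}])

```text
time: 6.25
tool_pos: [0.5829, 0.0503, 0.1235]
tool_rot: [0.0, 0.836, 0.549, -0.0]
wrist_force: [-1.1, -0.5, -0.1]
grip_width: 0.157
finger_force: 30.0
```

Run:
```python
from h import *
s=ctrl.get_state(); q=s["tool_rot"];M=R.from_quat([q[1],q[2],q[3],q[0]]).as_matrix()
p=snap("wrist"); w=p["pixels"]; b=snap("side"); sd=b["pixels"][165:245,220:340]
for c,pp in (("wrist",p),("side",b)):
    r=ctrl.place_of(c,"seat")
    if r: print(c,r[0]["conf"],np.array(r[0]["point"])[::-1]*[560,420],(M.T@(onz(ray(pp,r[0]["point"]),.068)-s["tool_pos"])*100).round(2))
print(s["tool_pos"],"pin tip proj",proj(p,s["tool_pos"]+[0,0,-.044]))
cv2.imwrite("pics/f.png",np.vstack([cv2.resize(w[180:290,200:400],(560,308)),cv2.resize(sd,(560,285),interpolation=cv2.INTER_CUBIC)]))
```

```text
wrist 0.56 [283.416 227.598] [-0.16  0.15  5.55]
side 0.94 [281.68  223.188] [ 0.86 -0.63  5.55]
[0.58287311 0.05034039 0.12348755] pin tip proj [281.32355299 230.84252476]
```

View pics/f.png

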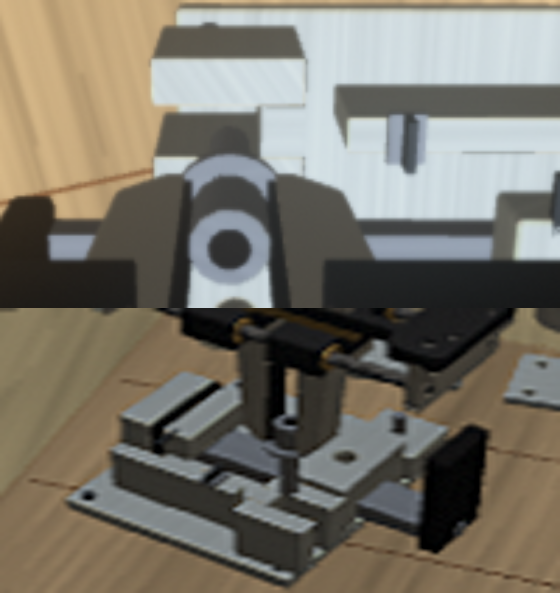

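The picture shows the shaft over the slot, with bore and slot both in line. I'll descend in two stages, checking the force.

apply_moves(increments=[{"jaw": 1, "offset": [-0.05, -0.1, 0.5], "rotation": [0, 0, 0]}, {"jaw": 1, "offset": [0, 0, 0.5], "rotation": [0, 0, 0]}, {"jaw": 1, "offset": [0, 0, 0.5], "rotation": [0, 0, 0]}, {"jaw": 1, "offset": [0, 0, 0.3], "rotation": [0, 0, 0]}, {"jaw": 1, "offset": [0, 0, 0], "rotation": [0, 0, 0]}])

```text
time: 6.87
tool_pos: [0.5806, 0.0488, 0.1042]
tool_rot: [-0.001, 0.836, 0.548, -0.001]
wrist_force: [-0.2, 0.0, -1.0]
grip_width: 0.164
finger_force: 30.0
```

apply_moves(increments=[{"jaw": 1, "offset": [0, 0, 0.3], "rotation": [0, 0, 0]}, {"jaw": 1, "offset": [0, 0, 0.5], "rotation": [0, 0, 0]}, {"jaw": 1, "offset": [0, 0, 0.5], "rotation": [0, 0, 0]}, {"jaw": 1, "offset": [0, 0, 0], "rotation": [0, 0, 0]}])

```text
time: 7.2
tool_pos: [0.5807, 0.049, 0.0912]
tool_rot: [-0.001, 0.836, 0.548, -0.001]
wrist_force: [-0.4, -1.1, -1.5]
grip_width: 0.163
finger_force: 30.0
```

apply_moves(increments=[{"jaw": 1, "offset": [0, 0, 0.5], "rotation": [0, 0, 0]}, {"jaw": 1, "offset": [0, 0, 0.5], "rotation": [0, 0, 0]}, {"jaw": 1, "offset": [0, 0, 0.4], "rotation": [0, 0, 0]}, {"jaw": 1, "offset": [0, 0, 0.2], "rotation": [0, 0, 0]}, {"jaw": 1, "offset": [0, 0, 0], "rotation": [0, 0, 0]}, {"jaw": 1, "offset": [0, 0, 0], "rotation": [0, 0, 0]}])

```text
time: 7.7
tool_pos: [0.5814, 0.049, 0.0764]
tool_rot: [-0.0, 0.836, 0.548, -0.0]
wrist_force: [-0.1, -0.3, -0.6]
grip_width: 0.158
finger_force: 30.0
```

apply_moves(increments=[{"jaw": 1, "offset": [0, 0, 0.1], "rotation": [0, 0, 0]}, {"jaw": 1, "offset": [0, 0, 0.1], "rotation": [0, 0, 0]}, {"jaw": 1, "offset": [0, 0, 0], "rotation": [0, 0, 0]}, {"jaw": 1, "offset": [0, 0, 0], "rotation": [0, 0, 0]}])

```text
time: 8.03
tool_pos: [0.5815, 0.0489, 0.0747]
tool_rot: [0.0, 0.836, 0.548, 0.0]
wrist_force: [0.3, -0.0, -0.6]
grip_width: 0.163
finger_force: 30.0
```

apply_moves(increments=[{"jaw": 1, "offset": [0, 0, 0.05], "rotation": [0, 0, 0]}, {"jaw": 2, "offset": [0, 0, 0], "rotation": [0, 0, 0]}, {"jaw": 2.6, "offset": [0, 0, 0], "rotation": [0, 0, 0]}, {"jaw": 3, "offset": [0, 0, 0], "rotation": [0, 0, 0]}, {"jaw": 3, "offset": [0, 0, 0], "rotation": [0, 0, 0]}, {"jaw": 3, "offset": [0, 0, 0], "rotation": [0, 0, 0]}, {"jaw": 3, "offset": [0, 0, 0], "rotation": [0, 0, 0]}])

```text
time: 8.62
tool_pos: [0.5815, 0.049, 0.0741]
tool_rot: [-0.0, 0.836, 0.548, 0.0]
wrist_force: [-0.1, -0.2, -0.1]
grip_width: 0.327
finger_force: 0.0
```

apply_moves(increments=[{"jaw": 3, "offset": [0, 0, -1.5], "rotation": [0, 0, 0]}, {"jaw": 3, "offset": [0, 0, -2], "rotation": [0, 0, 0]}, {"jaw": 3, "offset": [0, 0, -2], "rotation": [0, 0, 0]}, {"jaw": 3, "offset": [0, 0, -2], "rotation": [0, 0, 0]}, {"jaw": 4, "offset": [0, 0, -2], "rotation": [0, 0, 0]}, {"jaw": 4, "offset": [0, 0, 0], "rotation": [0, 0, 0]}, {"jaw": 4, "offset": [0, 0, 0], "rotation": [0, 0, 0]}])

```text
time: 9.2
tool_pos: [0.5826, 0.049, 0.1705]
tool_rot: [0.001, 0.836, 0.548, 0.001]
wrist_force: [-0.0, 0.5, -0.6]
grip_width: 0.432
finger_force: 0.0
```

```bash
python3 look.py scene,side,wrist g kingpin,seat,bore,handle,pointer,mark_line; python3 -c "
import cv2,numpy as np
w=cv2.imread('pics/g_wrist.png');b=cv2.imread('pics/g_side.png')[165:245,220:340]
cv2.imwrite('pics/g2.png',np.vstack([cv2.resize(w[140:300,150:430],(560,320)),cv2.resize(b,(420,280))[:, :].repeat(1,0) if 0 else cv2.resize(b,(560,280))]))"
```

```text
kingpin scene conf 0.44 px [283.6 234.1]
kingpin side conf 0.68 px [283.  218.2]
kingpin wrist conf 0.81 px [280. 208.]
    [0.5808 0.0553 0.0738] [0.0071 0.0042 0.0033]
seat scene conf 0.81 px [279.7 233.2]
seat side conf 0.26 px [295.1 204.9]
seat wrist conf 0.68 px [285.7 208.7]
    [0.5782 0.0509 0.0955] [0.0209 0.0301 0.0097]
bore scene conf 0.66 px [273.8 214.1]
bore side conf 0.75 px [295.  204.2]
bore wrist conf 0.88 px [281.9 268.9]
    [5.615e-01 2.000e-04 7.160e-02] [0.0073 0.0047 0.0027]
handle scene conf 0.91 px [301.9 198.2]
handle side conf 0.57 px [316.3 207.7]
handle wrist conf 0.94 px [211.1 281. ]
    [0.5054 0.0257 0.0987] [0.0033 0.0018 0.0027]
pointer scene conf 0.57 px [240.3 236.4]
pointer side conf 0.79 px [252.6 201.2]
pointer wrist conf 0.68 px [385.2 223.4]
    [0.6602 0.0042 0.0717] [0.0032 0.0017 0.0024]
mark_line scene conf 0.42 px [257.3 231.1]
mark_line side conf 0.48 px [268.1 210.8]
mark_line wrist conf 0.77 px [338.6 217.8]
    [0.6218 0.0178 0.0625] [0.0025 0.0017 0.0027]
10.25
```

View pics/g2.png

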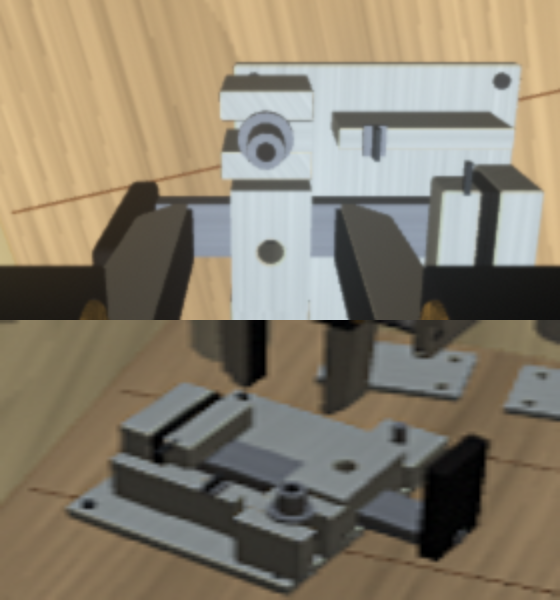

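The pin stands upright in the notch (wrist crop 266,140; clear in the side view too) and the jaw is still shut. On to the handle.

apply_moves(increments=[{"jaw": 4, "offset": [-1.4, -1.6, 0], "rotation": [0, 0, 0]}, {"jaw": 4, "offset": [-1.4, -1.6, 0], "rotation": [0, 0, 0]}, {"jaw": 4, "offset": [-1.3, -1.5, 0], "rotation": [0, 0, 0]}, {"jaw": 4, "offset": [-1.2, -1.4, 0], "rotation": [0, 0, 0]}, {"jaw": 4, "offset": [0, 0, 2], "rotation": [0, 0, 0]}, {"jaw": 4, "offset": [0, 0, 2], "rotation": [0, 0, 0]}, {"jaw": 4, "offset": [0, 0, 0], "rotation": [0, 0, 0]}, {"jaw": 4, "offset": [0, 0, 0], "rotation": [0, 0, 0]}])

```text
time: 10.92
tool_pos: [0.5034, 0.0247, 0.1284]
tool_rot: [-0.001, 0.836, 0.548, -0.001]
wrist_force: [0.4, -0.6, 0.7]
grip_width: 0.43
finger_force: 0.0
```

Run:
```python
from h import *
s=ctrl.get_state(); q=s["tool_rot"];M=R.from_quat([q[1],q[2],q[3],q[0]]).as_matrix()
p=snap("wrist"); cv2.imwrite("pics/h.png",p["pixels"])
for l,z in (("handle",.098),("pointer",.072),("mark_line",.072),("kingpin",.068)):
    for r in ctrl.place_of("wrist",l)[:1]: print(l,r["conf"],np.array(r["point"])[::-1]*[560,420],(M.T@(onz(ray(p,r["point"]),z)-s["tool_pos"])*100).round(2))
```

```text
handle 0.81 [284.48  235.998] [0.13 0.21 3.04]
pointer 0.62 [497.    167.118] [ 4.29 15.06  5.6 ]
mark_line 0.86 [437.472 164.01 ] [ 4.51 10.88  5.61]
kingpin 0.88 [369.88  150.318] [5.41 6.21 6.02]
```

View pics/h.png

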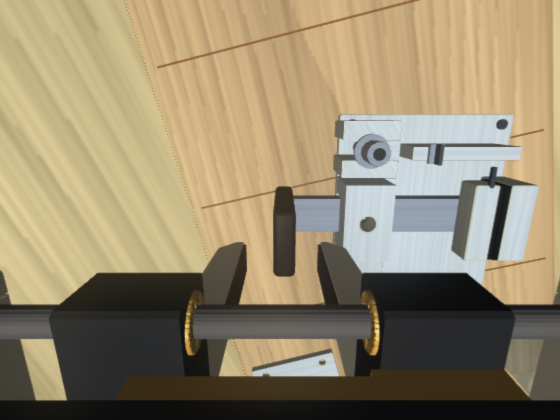

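The handle top (284,230) lies between the fingers. I'll descend and grip.

apply_moves(increments=[{"jaw": 4, "offset": [0.1, 0.2, 1], "rotation": [0, 0, 0]}, {"jaw": 4, "offset": [0, 0, 1.5], "rotation": [0, 0, 0]}, {"jaw": 4, "offset": [0, 0, 1.5], "rotation": [0, 0, 0]}, {"jaw": 3, "offset": [0, 0, 1], "rotation": [0, 0, 0]}, {"jaw": 2, "offset": [0, 0, 0], "rotation": [0, 0, 0]}, {"jaw": 0.8, "offset": [0, 0, 0], "rotation": [0, 0, 0]}, {"jaw": 0.8, "offset": [0, 0, 0], "rotation": [0, 0, 0]}, {"jaw": 0.8, "offset": [0, 0, 0], "rotation": [0, 0, 0]}, {"jaw": 0.8, "offset": [0, 0, 0], "rotation": [0, 0, 0]}])

```text
time: 11.92
tool_pos: [0.5053, 0.0256, 0.0797]
tool_rot: [-0.001, 0.836, 0.548, -0.001]
wrist_force: [-9.1, 3.6, 5.7]
grip_width: 0.151
finger_force: 30.0
```

apply_moves(increments=[{"jaw": 0.8, "offset": [0, -0.4, 0], "rotation": [0, 0, 0]}, {"jaw": 0.8, "offset": [0, -0.5, 0], "rotation": [0, 0, 0]}, {"jaw": 0.8, "offset": [0, -0.6, 0], "rotation": [0, 0, 0]}, {"jaw": 0.8, "offset": [0, -0.6, 0], "rotation": [0, 0, 0]}, {"jaw": 0.8, "offset": [0, -0.6, 0], "rotation": [0, 0, 0]}, {"jaw": 0.8, "offset": [0, -0.6, 0], "rotation": [0, 0, 0]}, {"jaw": 0.8, "offset": [0, -0.4, 0], "rotation": [0, 0, 0]}, {"jaw": 0.8, "offset": [0, 0, 0], "rotation": [0, 0, 0]}, {"jaw": 0.8, "offset": [0, 0, 0], "rotation": [0, 0, 0]}, {"jaw": 0.8, "offset": [0, 0, 0], "rotation": [0, 0, 0]}])

```text
time: 12.75
tool_pos: [0.4744, 0.039, 0.0797]
tool_rot: [0.002, 0.836, 0.548, 0.002]
wrist_force: [10.5, -2.6, -12.0]
grip_width: 0.147
finger_force: 30.0
```

```bash
python3 look.py scene,side,wrist k pointer,mark_line
python3 - <<'E'
from h import *
s=ctrl.get_state();print(s["tool_pos"],s["wrist_force"])
w=cv2.imread('pics/k_wrist.png');b=cv2.imread('pics/k_side.png')[165:245,210:330]
cv2.imwrite('pics/k2.png',np.vstack([cv2.resize(w[100:250,380:560],(360,300)),cv2.resize(b,(360,240))]))
E
```

```text
pointer scene conf 0.85 px [257.3 231.6]
pointer side conf 0.65 px [263.1 207.1]
pointer wrist conf 0.79 px [544.1 183.4]
    [0.6273 0.0197 0.0726] [0.0027 0.0047 0.0031]
mark_line scene conf 0.43 px [259.  232.1]
mark_line side conf 0.50 px [267.1 209.7]
mark_line wrist conf 0.69 px [458. 395.]
    [0.5911 0.0031 0.0889] [0.0414 0.0413 0.0827]
13.2
[0.47453447 0.03895631 0.07973394] [ 11.12545297  -3.76012046 -11.3824056 ]
```

View pics/k2.png

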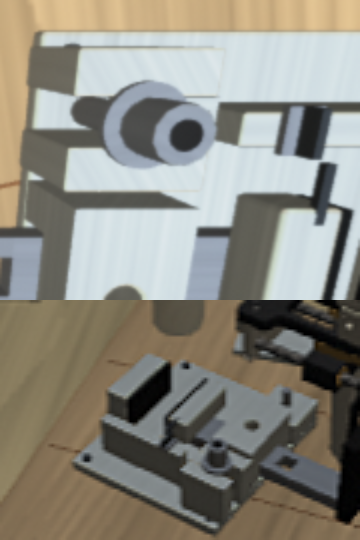

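The jaw is pulled about 34 mm with the pin still parked. The pointer (wrist px about 541,190) is a few mm short of the fin (about 537,165). My viewing budget is used up, so I'll finish with numeric profiles from several saved views.

Run:
```python
import cv2,numpy as np
np.set_printoptions(linewidth=250)
def d(n,r0,r1,c0,c1,st=2):
    g=cv2.cvtColor(cv2.imread(f'pics/{n}.png'),cv2.COLOR_BGR2GRAY); print(n,"cols",c0,"-",c1-1)
    for r in range(r0,r1,st): print(r,g[r,c0:c1])
d('b_wrist',166,192,328,346);d('b_wrist',184,212,376,392)
d('k_wrist',148,184,516,552);d('k_wrist',180,214,532,556)
```

```text
b_wrist cols 328 - 345
166 [154 156 156 154 153 154 155 156 156 155 153 152 150 151 153 154 151 152]
168 [89 89 89 90 91 90 91 88 88 89 90 90 91 90 90 89 90 89]
170 [ 91  93 117 148 154 154 129  80  67  74 121 151 155 138 102  91  90  90]
172 [202 177 149 155 162 158 117  77  85  89 109 154 163 174 199 204 204 205]
174 [207 182 150 156 161 157 114  79  86  89 109 154 165 184 206 209 210 209]
176 [203 177 150 156 161 156 102  76  85  90 110 154 164 184 203 207 207 206]
178 [204 161 156 158 161 156 100  75  84  92 122 156 166 193 207 209 210 210]
180 [209 163 156 159 161 155 100  79  85  92 122 156 166 196 211 213 213 213]
182 [173 133 152 158 161 156 100  79  85  94 135 158 165 191 181 176 176 178]
184 [209 160 159 162 164 158  91  79  86  95 139 161 170 206 212 209 210 213]
186 [215 214 210 207 210 208 174 121 110 118 173 201 207 212 212 208 211 214]
188 [216 217 212 210 213 214 214 217 216 212 209 208 211 214 212 209 211 214]
190 [216 217 212 209 214 213 215 217 215 211 208 208 210 213 212 208 211 214]
b_wrist cols 376 - 391
184 [212 211 209 208 206 203 205 209 211 209 209 207 206 2
[... 4633 characters left out ...]
 66  44  29  27  29  46  62  66  66  73 126 194 219 221 221 221 221 220 218 217 217 218]
202 [ 74  73  63  43  30  28  35  55  65  66  66  64  51  54  71  93 149 196 210 213 213 216 218 217]
204 [151 149 146 143 115  70  53  62  66  66  68  93 133 147 148 144 122  80  44  46  55  81 114 151]
206 [215 214 214 215 211 165  98  68  66  66  80 159 203 212 210 209 208 197 141  67  32  28  29  47]
208 [215 214 216 217 216 191 123  73  67  71 110 194 220 221 220 220 219 205 137  56  30  29  29  60]
210 [215 214 215 217 213 156  89  67  66  81 161 210 221 220 220 219 214 178 101  39  29  29  47 131]
212 [215 216 217 217 198 153 125 122 125 149 203 221 221 220 220 220 206 140  59  31  27  29  61 168]
```

Run:
```python
import cv2,numpy as np
np.set_printoptions(linewidth=250)
def d(n,r0,r1,c0,c1,st=1):
    g=cv2.cvtColor(cv2.imread(f'pics/{n}.png'),cv2.COLOR_BGR2GRAY); print(n,"cols",c0,"-",c1-1)
    for r in range(r0,r1,st): print(r,g[r,c0:c1])
d('h',158,169,424,448);d('h',163,174,482,504)
```

```text
h cols 424 - 447
158 [213 213 207 138  96 142 155 158 160 153  99  61  54  54  55  69  78  81 109 187 211 214 214 214]
159 [209 209 202 123  93 144 155 158 160 153  96  60  53  52  56  74  79  82 113 192 208 210 210 210]
160 [190 188 178 112  99 145 156 158 160 153  88  57  53  53  59  75  80  85 128 177 188 190 191 190]
161 [210 205 177 109 101 145 156 159 160 150  87  56  53  53  59  75  80  88 146 195 206 210 210 209]
162 [211 208 181 112 102 146 157 159 157 133  77  54  53  53  60  75  80  90 158 200 209 213 213 212]
163 [212 209 199 144 131 157 164 165 164 142  92  63  57  55  64  76  80  95 173 203 210 213 213 211]
164 [212 209 206 202 205 208 208 205 205 203 174 124 103  82  80  86  88 107 193 208 210 213 212 211]
165 [212 210 207 209 211 213 212 209 211 213 212 208 202 174 148 147 149 158 201 208 210 213 212 210]
166 [211 209 208 210 212 213 212 208 211 214 216 215 214 209 205 204 206 210 211 209 211 214 212 210]
167 [211 209 208 210 212 214 211 209 211 213 215 216 214 211 210 210 213 216 212 209 211 213 212 210]
168 [211 208 208 210 213 213 211 209 212 214 215 216 213 211 20
[... 389 characters left out ...]
5 166 190 201 201 205 212 212 209 209 205]
167 [210 210 208 207 208 210 209 204 174 104  68  68  71  83 105 141 193 211 212 209 209 200]
168 [210 209 207 207 209 210 209 200 132  61  40  54  63  66  82 152 198 213 211 209 209 198]
169 [210 208 208 207 209 209 208 201 126  56  40  59  67  68  82 159 201 213 210 209 208 195]
170 [209 207 207 207 209 209 207 198 115  48  43  62  67  68  90 180 207 213 209 210 207 193]
171 [209 208 207 208 209 209 204 176  96  43  44  61  67  71 105 186 210 213 209 210 204 190]
172 [209 208 207 209 210 209 203 170  90  43  48  63  68  71 109 187 210 212 208 209 201 189]
173 [209 207 207 209 210 209 202 147  74  41  54  65  67  75 132 192 212 212 209 209 198 189]
```

Run:
```python
from h import *
p=snap("wrist"); Tc=np.array(p["T_tool_cam"]); M=R.from_quat([.836,.5485,0,0]).as_matrix()
q=np.array([0,0.8362864,0.5482929,0]); M=R.from_quat([q[1],q[2],q[3],q[0]]).as_matrix()
pos={"b":[.57006,.02398,.17864],"h":[.5034,.0247,.1284],"k":[.47453,.03896,.07973]}
def r(v,c,w):
    T=np.eye(4);T[:3,:3]=M;T[:3,3]=pos[v]; P=dict(p);P["T"]=T@Tc; return ray(P,[(w+.5)/420,(c+.5)/560])
F={"b":(337.6,186.7),"h":(441.5,164.9),"k":(540.2,179.0)}; Q={"b":(383.7,187),"h":(496.9,166.3),"k":(548.3,181.1)}
t=lambda X:(M.T@X*1000).round(1)
f,e=tri([r(v,*F[v]) for v in F]); print("fin",f.round(4),t(f),np.round(e,4))
f2,e=tri([r(v,*F[v]) for v in "bh"]); print("fin bh",t(f2))
g,e=tri([r(v,*Q[v]) for v in "bh"]); print("ptr0",g.round(4),t(g),np.round(e,4))
for z in (g[2],f[2],f2[2]):
    print("z",z,"ptr-fin mm mid (tool y): k",(t(onz(r("k",*Q["k"]),z))-t(onz(r("k",*F["k"]),z)))[1]-.25," start b",(t(onz(r("b",*Q["b"]),z))-t(onz(r("b",*F["b"]),z)))[1]-.25,"h",(t(onz(r("h",*Q["h"]),z))-t(onz(r("h",*F["h"]),z)))[1]-.25)
```

```text
fin [0.623  0.021  0.0728] [267.7 562.9 -72.8] [0.0004 0.0007 0.0006]
fin bh [268.1 562.  -76. ]
ptr0 [0.6595 0.004  0.0714] [266.6 603.3 -71.4] [0.0003 0.0003]
z 0.07136972924723547 ptr-fin mm mid (tool y): k 4.4500000000000455  start b 40.05000000000007 h 38.75
z 0.07276813233042427 ptr-fin mm mid (tool y): k 4.4500000000000455  start b 39.85000000000002 h 38.44999999999993
z 0.07599273001381669 ptr-fin mm mid (tool y): k 4.349999999999909  start b 39.450000000000045 h 37.85000000000002
```

apply_moves(increments=[{"jaw": 0.8, "offset": [0, -0.2, 0], "rotation": [0, 0, 0]}, {"jaw": 0.8, "offset": [0, -0.2, 0], "rotation": [0, 0, 0]}, {"jaw": 0.8, "offset": [0, -0.1, 0], "rotation": [0, 0, 0]}, {"jaw": 0.8, "offset": [0, 0, 0], "rotation": [0, 0, 0]}, {"jaw": 0.8, "offset": [0, 0, 0], "rotation": [0, 0, 0]}, {"jaw": 0.8, "offset": [0, 0, 0], "rotation": [0, 0, 0]}])

```text
time: 13.75
tool_pos: [0.4701, 0.0409, 0.0797]
tool_rot: [0.002, 0.836, 0.548, 0.002]
wrist_force: [11.0, -3.2, -11.6]
grip_width: 0.152
finger_force: 30.0
```

```bash
python3 look.py scene,side,wrist m pointer,mark_line,kingpin,seat
python3 - <<'E'
import cv2,numpy as np
np.set_printoptions(linewidth=250)
g=cv2.cvtColor(cv2.imread(f'pics/m_wrist.png'),cv2.COLOR_BGR2GRAY)
for r in range(168,194,2): print(r,g[r,528:560])
from h import *
print(ctrl.get_state()["tool_pos"])
# fixture-parallel check: fixture y direction (tool x) as image slope near the fin
p=snap("wrist"); M=R.from_quat([.8362864,.5482929,0,0]).as_matrix()
X=np.array([.623,.021,.0728])
for d in (-8,0,8): print(d,proj(p,X+M[:,0]*d/1000))
E
```

```text
pointer scene conf 0.89 px [257.6 232.1]
pointer side conf 0.61 px [267.4 208.2]
pointer wrist conf 0.84 px [544.4 183.9]
    [0.6228 0.0186 0.0686] [0.0021 0.0014 0.0007]
mark_line scene conf 0.50 px [258.2 232.7]
mark_line side conf 0.42 px [269.1 211. ]
mark_line wrist conf 0.57 px [541.8 179. ]
    [0.6211 0.0208 0.0654] [0.0016 0.0038 0.0027]
kingpin scene conf 0.49 px [283.4 231. ]
kingpin side conf 0.59 px [284.  218.5]
kingpin wrist conf 0.68 px [462.8 162. ]
    [0.5785 0.0536 0.0759] [0.0035 0.002  0.0028]
seat scene conf 0.74 px [281.6 232. ]
seat side conf 0.69 px [282.9 223.1]
    [0.5788 0.0496 0.0589] [0.0008 0.0008]
14.5
168 [ 69  67  92 142 159 162 164 164 157 105  47  31  29  29  28  28  28  29  31  49  63  69  70  91 183 218 221 221 222 222 222 222]
170 [ 65  73 121 152 161 163 165 161 136  77  36  29  29  28  28  28  28  29  33  56  67  68  77 135 201 222 224 223 223 223 223 223]
172 [ 67  89 141 159 162 164 165 159 107  49  31  29  29  28  28  28  30  31  44  61  67  69  89 173 207 210 210 210 211 210 210 211]
174 [ 72 118 151 161 162 164 162 140  81  37  29  28 
[... 712 characters left out ...]
1 218 216 215 217 220 221 222 221 222]
186 [219 222 222 221 219 219 219 219 219 209 133  47  27  29  46  61  66  66  71 116 195 221 220 216 214 215 218 221 222 222 222 222]
188 [220 222 222 220 219 218 219 220 216 182 102  38  27  32  54  65  67  66  82 162 211 220 218 215 214 216 220 221 222 221 222 222]
190 [221 222 221 220 218 219 220 219 212 143  57  29  29  42  59  66  67  70 109 194 221 220 216 214 214 218 220 222 221 222 222 221]
192 [222 222 220 219 219 219 219 217 187 107  39  27  31  54  65  66  66  81 160 210 221 218 215 213 216 220 222 222 221 222 222 221]
[0.47008388 0.04091186 0.07972746]
-8 [546.15461694 194.13031135]
0 [549.38346558 180.0074392 ]
8 [552.69363855 165.53526918]
```

apply_moves(increments=[{"jaw": 0.8, "offset": [0, -0.05, 0], "rotation": [0, 0, 0]}, {"jaw": 0.8, "offset": [0, 0, 0], "rotation": [0, 0, 0]}, {"jaw": 0.8, "offset": [0, 0, 0], "rotation": [0, 0, 0]}, {"jaw": 0.8, "offset": [0, 0, 0], "rotation": [0, 0, 0]}, {"jaw": 0.8, "offset": [0, 0, 0], "rotation": [0, 0, 0]}, {"jaw": 0.8, "offset": [0, 0, 0], "rotation": [0, 0, 0]}])

```text
time: 15.05
tool_pos: [0.4697, 0.0411, 0.0797]
tool_rot: [0.002, 0.836, 0.548, 0.002]
wrist_force: [12.6, -3.3, -11.8]
grip_width: 0.148
finger_force: 30.0
```

```bash
python3 -c "
from bench import ctrl
print(ctrl.hand_in())"
```

```text
the job is handed in; nothing more can be done
None
```

The job is handed in at about 15 s of the 58 s allowed (no verdict came back): the kingpin stands released in the side notch, and the gripper is still holding the jaw with the pointer an estimated 1 mm or less from the mark.

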